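# Lock a cup in the centring holder of a banding wheel

### The job

Hold the upturned cup on the banding wheel, ready for banding: slacken the orange wing knob on the open jaw, slide that jaw in gently until the cup sits snugly against all three rubber pads and so is centred on the wheel, then do the knob up tight again so that the jaw is locked, and let go. Take care not to squeeze or tip the cup, and leave the brush pot, the colour pot and the spare cup where they stand.

Things in the scene. Friction and masses are not known exactly. Their poses are not given: they have to be found in the camera images.
- wheel: banding wheel with its head braked (it does not turn or move): grey iron foot 190 mm across, pale wooden head 300 mm across with a steel band, its flat top 85 mm above the table. Origin: centre of the underside, on the wheel's axis. z up; +x points along the track of the movable jaw, outwards from the axis. The two set jaws stand 120 degrees to either side of it.
- jaw: movable jaw: aluminium block 80 x 30 mm, 15 mm high, its inner upright 24 mm high. Origin: on the knob's axis at the level of the head's top; x points radially outwards; it slides only along x, by the knob. Its pad's face is 56 mm inward of the origin. It starts 16 to 36 mm too far out. Clamped it stands firm; with the knob slack it slides with a drag of about 3 N and stays where left.
- knob_grip (a point): grip point of the movable jaw's orange wing knob: on the knob's vertical axis, 44 mm above the head's top (129 mm above the table). The wing is a bar 40 mm long and 12 mm thick, from 24 to 50 mm above the head; nothing else of the jaw stands higher than 24 mm. Its x axis lies along the wing, its y axis across it; it turns with the knob.
- knob (a joint): turn of the orange knob, rad, growing anticlockwise from above, which slackens it. At 0 the wing lies along the jaw's x axis and it stops hard. It starts tight, at 0.05 to 0.4; the jaw is free above 1.9; upper stop 2.8. Slack it turns with 0.12 N m; done up below 1.9 the torque grows steadily, to 0.18 N m at 0.8, 0.22 near 0, then the stop. Below 0.8 it is tight. It does not run back.
- pad: black nylon-faced rubber pad on the inner end of the movable jaw, 6 mm thick, 26 mm wide, 4 to 23 mm above the head; the cup slips easily along it (friction 0.2). It yields about 1 mm for each 2.5 N, at most 4 mm. Origin and axes as the jaw's when not pressed.
- rest_a: set jaw with a black wing knob, 120 degrees anticlockwise from the movable jaw: same make, already set and locked, does not move and is left alone. Origin on its knob's axis at the level of the head's top, 96 mm from the wheel's axis; its pad's face is 56 mm inward of it, so 40 mm from the wheel's axis: the cup's radius.
- rest_b: the other set jaw, 120 degrees clockwise from the movable jaw, likewise already set and locked with its pad's face 40 mm from the wheel's axis.
- cup: biscuit-fired white cup, foot upward, loose on the wheel's head: 80 mm across its straight wall, 62 mm high, a blue line round it, 0.16 kg. Origin: centre of its lower (rim) side. It starts 4 to 9 mm off the wheel's axis, towards the movable jaw; pushed against the two set pads it stands on the axis. Fragile: no more than 15 N on it.
- brush_pot: red pot 84 mm across and 100 mm high with three brushes standing to 195 mm; bystander beside the wheel. Origin: centre of its underside.
- colour_pot: speckled stoneware pot 76 mm across, 70 mm high, with blue colour; bystander. Origin: centre of its underside.
- spare_cup: second cup like the first, foot upward on the table; bystander. Origin: centre of its lower side.
Mind the look-alikes: they are no part of the job. What is shaped like the cup but brown or turquoise is not meant.

How it is judged:
By the outcome, as a careful person would: the job done as asked, in the order asked, and still so for the second after the job is handed in, with the robot touching nothing.
It also fails if it takes over 72 s, if anything falls off the work surface, if the arm or the gripper's body presses on something with over 40 N, if the wrist force passes 120 N, or if a joint passes its speed limit or range.

### The arm

A 6-joint arm with a two-finger parallel gripper is mounted at the origin on the work surface. World frame = base frame: x ahead of the robot, y to its left, z up, the work surface at z = 0. Lengths are in mm, angles in rad, forces in N, time in s.
With the tool pointing down it reaches from about 300 to 775 mm from the base axis. Payload 14.6 kg.
Tool frame: the origin (TCP) lies midway between the tips of the shut fingers; the grasp point (between the pads) lies 19 mm behind it (manip.grasp_offset is the distance from the TCP to the grasp point, in mm); z points along the fingers, y is the line along which they close (so a half turn about z gives the same grasp; the last joint's range is limited). The gripper opens to 94 mm and grips with 3 to 60 N. Pads are 16 mm wide; open, the fingers measure 119 mm over their backs; the gripper's body (75 mm by 177 mm) begins 78 mm behind the grasp point.
Start: joints at [-1.262, 0.3, 1.521, -0, 1.321, -0.067], TCP at [201.852, -511.61, 184.846] pointing down, gripper open.
Joint ranges: [-3.03, 3.03], [-0.79, 2.21], [0.23, 2.52], [-1.04, 4.18], [0, 3.07], [-2.55, 2.55]. Speed limits (rad/s): [2.22, 2.22, 2.57, 3.14, 3.14, 3.14].

### API

Orientations are given as [roll, pitch, yaw] about the fixed x, y, z axes, in that order (R = Rz(yaw) Ry(pitch) Rx(roll)).
In Python, from cell import manip, viewer gives the robot as it stands. The module is installed in compiled form; this text tells all that it offers.
- The arm moves only by the tool move_arm, never from a script. Its argument "moves" is a list of rows, each a list of 4 numbers: the shift along the tool's x, y, z in m, then the turn about the tool's z in rad. A call has 1 to 12 rows; each row is the pose to reach, as a shift and turn from the pose commanded when the call began, along the tool's axes at that moment; what a row does not reach only later rows make up. A row lasts 1/10 s, in which the tool goes at most 50 mm and 8.59 degrees, less where a joint would pass 70% of its speed; a pose out of reach is approached as far as the arm can. A call with a gripper value outside its range is refused whole. "jaw" is the finger opening in m, from 0 to 0.094, set as the call begins (left out, the last holds). The fingers move at their own pace and stop on an object; "squeeze" is the grip in N (left out, the last holds). Time passes only in rows, so rows that repeat a pose let the fingers close. It gives the time, the measured TCP pose, the force, the opening and the grip force at its end, in the units of the state.
- manip.read_state(): the state, without advancing time (a new reading comes with each control period).
- viewer.camera(name): name is "side" or "top" or "wrist"; returns a dict with "frame" (480x640x3 uint8, blue, green, red), "z_map" (480x640 float32, mm along the optical axis (not along the pixel's ray), 0 where there is no reading), "fx", "fy", "cx", "cy" (pixels), "origin" and "orientation" of the camera in the world. Camera axes: x right, y down, z forward; pixel columns grow to the right and rows downward; lengths in mm; the calibration is good to about 2 mm. A picture is of the moment at which its call begins.
- manip.sign_off(): hands the job in; it is judged then, once.
The state is a dict: "clock": time; "joints": joint angles; "qd": joint speeds; "effort": joint torques, N m; "eef_pos": TCP position; "eef_rot": TCP orientation; "wrist_force": force on the tool from outside, world axes, zero at the start; "moment": the same for the moment, N m; "finger_gap": finger opening in mm; "finger_force": force on a finger pad.
Only numpy, scipy, OpenCV 4.12 (cv2) and the standard library are available. Lean on these libraries where they do the work, as an engineer would, in place of code of your own. Each camera call takes 0.05 s, during which the arm holds its last target. There are 200 camera calls.

## Working session

There is one attempt and no reset: what is moved stays moved. The work goes in short steps, Python scripts to look and compute and a tool call to move; the robot and the scene stay as the last step left them, time stands still between calls to the robot, and variables do not carry over. Pictures are saved under pics/ and viewed, at most 10 in all, crops included, and the job is handed in when it is done.

Besides the shell and the picture viewer there is one more tool, called in YAML: its name, and indented under it one key for each argument. move_arm: Moves the arm, as the interface text tells. Its arguments: {"type":"object","properties":{"moves":{"type":"array"},"jaw":{"type":"number"},"squeeze":{"type":"number"}},"required":["moves"]}

```bash
mkdir -p pics; cat > h.py <<'E'
import numpy as np, cv2
from scipy.spatial.transform import Rotation as Ro
from cell import manip, viewer
def cam(n):
    c=viewer.camera(n); o=np.array(c["orientation"],float)
    c["R"]=o if o.shape==(3,3) else Ro.from_euler('xyz',o).as_matrix()
    c["o"]=np.array(c["origin"],float); return c
def ray(c,u,v):
    return c["R"]@np.array([(u-c["cx"])/c["fx"],(v-c["cy"])/c["fy"],1.])
def onplane(c,u,v,z):
    d=ray(c,u,v); return c["o"]+d*(z-c["o"][2])/d[2]
def depthpt(c,u,v):
    return c["o"]+ray(c,u,v)*c["z_map"][int(round(v)),int(round(u))]
def cloud(c):
    v,u=np.mgrid[:480,:640]
    d=np.stack([(u-c["cx"])/c["fx"],(v-c["cy"])/c["fy"],np.ones_like(u,float)],-1)*c["z_map"][...,None]
    return d@c["R"].T+c["o"]
E
python3 - <<'E'
from h import *
for n in("top","side"):
    c=cam(n); cv2.imwrite(f"pics/{n}0.png",c["frame"]); print(n,c["orientation"],c["origin"],c["fx"],c["cx"],c["cy"])
    h=cv2.cvtColor(c["frame"],cv2.COLOR_BGR2HSV)
    m=cv2.inRange(h,(5,150,120),(20,255,255))
    k,l,s,ce=cv2.connectedComponentsWithStats(m)
    for i in range(1,k):
        if s[i,4]>25: print(s[i],ce[i],depthpt(c,*ce[i]))
print(manip.read_state())
E
```

```text
top [-3.05610673  0.00642997 -1.59078397] [ 407.64427526  -18.2777139  1357.82977047] 509.4079447113023 325.36444788894244 237.1260459726648
[344  49  55  15 239] [368.36401674  54.16736402] [1030.88596285 -141.12949769   -5.86830565]
[ 236   50   96  141 4222] [281.8524396  106.40052108] [886.9094865  100.33322204  -3.60041385]
[331  50  14  15  52] [338.36538462  56.57692308] [1024.45997662  -57.80316194   -2.73449653]
[    0    54   640   415 79630] [253.89726234 288.02050735] [392.45334741 180.64203574  -0.65658744]
[323  54  14  14  60] [328.5         60.63333333] [ 1.01195474e+03 -3.02723133e+01  7.07167331e-01]
[395  54  19  16  56] [405.48214286  62.66071429] [1002.2281259  -242.27606923   -1.31276184]
[116  63   9  22  34] [120.44117647  72.76470588] [993.92573496 547.29966484  -7.33922674]
[345  72  29  21 112] [357.50892857  81.5       ] [ 944.65243767 -107.61467      16.33172109]
[299  89  23  13  57] [310.03508772  95.87719298] [914.22458149  22.42555934  -1.8824932 ]
[335  89  12  12  26] [342.38461538  96.03846154] [910.52204028 -66.19686529   1.51936317]
[339 105  19 
[... 3857 characters left out ...]
2.92402951   3.37625619]
{'clock': 0.1, 'joints': array([-1.26159819e+00,  3.00403709e-01,  1.52150990e+00,  3.11990683e-06,
        1.32068891e+00, -6.65707625e-02]), 'qd': array([ 0.00050403, -0.00097319, -0.00149702, -0.00143424,  0.0010994 ,
       -0.00053956]), 'effort': array([-4.23503543e-04, -5.32647657e+01, -3.53279614e+01,  7.09435064e-02,
        2.35414499e-02, -3.19355559e-05]), 'eef_pos': array([ 201.78019483, -511.38046867,  184.3534143 ]), 'eef_rot': array([-3.14058523e+00, -7.01932619e-05,  3.75768095e-01]), 'wrist_force': array([0.0884293 , 0.58200097, 1.0286504 ]), 'moment': array([0.04623202, 0.01271533, 0.01720693]), 'finger_force': 0.0, 'finger_gap': 93.98560977449732}
```

View pics/top0.png

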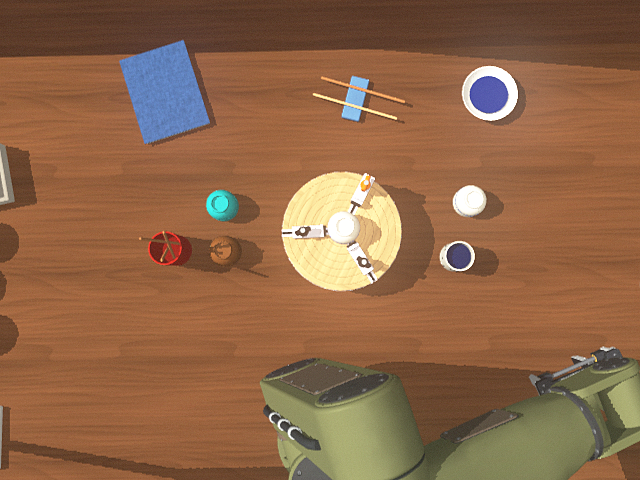

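View pics/side0.png

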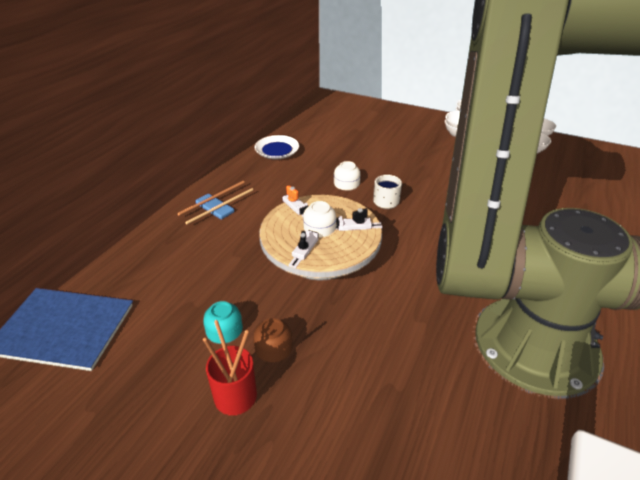

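The top view shows the wheel at about (342,231), with the white cup on it at (344,228). The orange knob is at (366,185) and the black knobs at (303,231) and (364,263). The look-alikes are turquoise (222,205) and brown (224,250). The white spare cup stands off the wheel at (470,200). The cup meant is the white one on the wheel, and the knob meant is the only orange one. I'll measure both and check with a crop.

```bash
cat > m.py <<'E'
from h import *
def tri(cs,ps):
    A=np.zeros((3,3));b=np.zeros(3)
    for c,p in zip(cs,ps):
        d=ray(c,*p);d/=np.linalg.norm(d);P=np.eye(3)-np.outer(d,d);A+=P;b+=P@c["o"]
    X=np.linalg.solve(A,b); return X,[np.linalg.norm(np.cross(X-c["o"],ray(c,*p)/np.linalg.norm(ray(c,*p)))) for c,p in zip(cs,ps)]
def circ(p):
    A=np.c_[2*p,np.ones(len(p))];s=np.linalg.lstsq(A,(p**2).sum(1),rcond=None)[0]
    return s[:2],np.sqrt(s[2]+s[0]**2+s[1]**2)
E
python3 - <<'E'
from m import *
t,s=cam("top"),cam("side"); ps=[]
def orange(c,win):
    x0,y0,x1,y1=win
    h=cv2.cvtColor(c["frame"],cv2.COLOR_BGR2HSV)[y0:y1,x0:x1]
    m=cv2.inRange(h,(5,170,170),(20,255,255)); v,u=np.nonzero(m); return u+x0,v+y0
for c,w in((t,(350,168,385,200)),(s,(278,180,308,208))):
    u,v=orange(c,w); P=cloud(c)[v,u]; top=P[:,2]>np.percentile(P[:,2],90)-6
    print("orange n",len(u),"z pct",np.percentile(P[:,2],[5,50,90]),"top pts mean",P[top].mean(0),top.sum())
    (cx,cy)=u[top].mean(),v[top].mean(); ps.append((cx,cy))
    q=P[top][:,:2]; w_,V=np.linalg.eigh(np.cov(q.T)); print(" px",cx,cy,"axis ang",np.arctan2(*V[::-1,1]),"sd",np.sqrt(w_))
print("tri",tri([t,s],ps))
for n,c in(("t",t),("s",s)):
    P=cloud(c); r=np.hypot(P[...,0]-520,P[...,1]+60)
    m=((abs(P[...,2]-85)<8)&(r<250)).astype(np.uint8)
    k,l,st,_=cv2.connectedComponentsWithStats(m);i=1+st[1:,4].argmax()
    cn=max(cv2.findContours((l==i).astype(np.uint8),0,2)[0],key=len)[:,0]
    q=np.array([onplane(c,*p,85)[:2] for p in cv2.convexHull(cn)[:,0]])
    ce,R=circ(q); print(n,"wheel",ce,R,"z med",np.median(P[l==i][:,2]))
    # cup top: points z 140..152 near centre
    m=(P[...,2]>138)&(P[...,2]<156)&(np.hypot(P[...,0]-ce[0],P[...,1]-ce[1])<60)
    print(" cup top",P[m].mean(0),m.sum())
f=t["frame"][165:295,270:415]; cv2.imwrite("pics/crop1.png",cv2.resize(f,None,fx=4.5,fy=4.5,interpolation=2))
E
```

```text
orange n 54 z pct [106.49184347 129.63778547 134.19157771] top pts mean [ 640.25731966 -113.2002894   132.43020767] 30
 px 365.6666666666667 184.13333333333333 axis ang 2.743345007860059 sd [ 2.76283429 12.60887577]
orange n 116 z pct [  6.70110773 124.00709367 135.1570133 ] top pts mean [ 640.80197948 -110.06834466  133.57869536] 37
 px 292.1081081081081 190.16216216216216 axis ang 2.7868033413788025 sd [ 2.88055911 13.68955909]
tri (array([ 641.29758946, -112.87876939,  131.56557173]), [np.float64(0.9504480308525528), np.float64(0.9504480308522117)])
t wheel [532.17485336 -53.25067147] 149.77495360471764 z med 84.14688418608216
 cup top [537.40187001 -56.71566895 142.18532594] 353
s wheel [530.02359674 -49.12364992] 152.6513463460191 z med 87.00396743526215
 cup top [534.60974137 -53.29612533 143.76020889] 333
```

View pics/crop1.png

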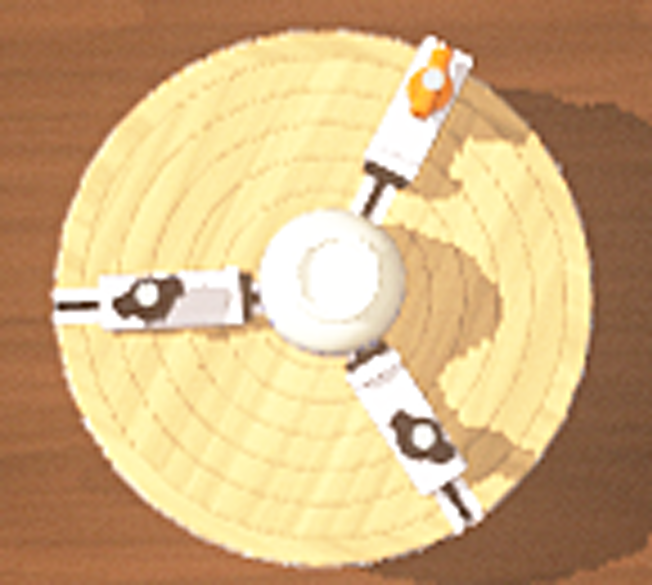

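The crop confirms it. The orange knob is at crop (433,80), on the jaw standing off the cup. The white cup at (335,280) is loose, and the two black knobs are on the set jaws. Measurements:
- **Knob:** (640.5,-112), wing top near z 134, as the text gives.
- **Distance from the axis:** 123 mm, within the expected 112–132 mm.
- **Wing:** about -0.38 rad, so the knob stands at about 0.12.

I'll move to hover above it.

move_arm:
  moves:
    - [0.046,-0.0175,-0.005,0.063]
    - [0.092,-0.035,-0.01,0.126]
    - [0.138,-0.0525,-0.015,0.189]
    - [0.185,-0.07,-0.02,0.252]
    - [0.231,-0.0875,-0.02,0.315]
    - [0.277,-0.105,-0.02,0.378]
    - [0.323,-0.1225,-0.02,0.441]
    - [0.37,-0.14,-0.02,0.504]
    - [0.416,-0.1575,-0.02,0.567]
    - [0.462,-0.175,-0.02,0.63]
    - [0.508,-0.193,-0.02,0.693]
    - [0.5546,-0.2104,-0.02,0.756]
  jaw: 0.05

```text
clock: 1.4
eef_pos: [641.7, -110.6, 204.7]
eef_rot: [3.142, 0.0, -0.383]
wrist_force: [0.7, -1.0, 0.3]
finger_gap: 50.0
finger_force: 0.0
```

move_arm:
  moves:
    - [0,0,0,0]
    - [0,0,0,0]
    - [0,0,0,0]

```text
clock: 1.7
eef_pos: [639.9, -113.2, 204.8]
eef_rot: [3.141, 0.0, -0.38]
wrist_force: [0.1, 0.0, 0.4]
finger_gap: 50.1
finger_force: 0.0
```

```bash
python3 - <<'E'
from m import *
st=manip.read_state(); print(st["eef_pos"],st["eef_rot"],st["joints"],st["wrist_force"],st["finger_gap"])
c=cam("wrist"); print(c["origin"],c["orientation"],c["fx"])
cv2.imwrite("pics/w1.png",c["frame"])
h=cv2.cvtColor(c["frame"],cv2.COLOR_BGR2HSV); m=cv2.inRange(h,(5,170,150),(20,255,255))
k,l,s,ce=cv2.connectedComponentsWithStats(m); P=cloud(c)
for i in range(1,k):
    if s[i,4]>150:
        q=P[(l==i)&(P[...,2]>128)&(P[...,2]<145)]; 
        if len(q)<50: continue
        mi=cv2.minAreaRect(q[:,:2].astype(np.float32)); w,V=np.linalg.eigh(np.cov(q[:,:2].T))
        print(s[i],ce[i],np.median(q[:,2]),mi,"ang",np.arctan2(*V[::-1,1]),q.mean(0))
E
```

```text
[ 639.93434877 -113.1668159   204.81771211] [ 3.14136663e+00  2.76650868e-04 -3.80436616e-01] [-2.31299134e-01  5.16540399e-01  1.17386020e+00 -1.83713040e-04
  1.45149922e+00  1.71995567e+00] [0.06839032 0.0085646  0.36335297] 50.06199954361697
[ 717.08229781 -142.59898951  404.84723662] [ 2.85685601e+00 -2.12893042e-03 -1.95150271e+00] 366.53745415421685
[300 206  29  31 482] [314.4253112  220.65352697] 134.26629960116674 ((655.00537109375, -117.17308807373047), (11.507158279418945, 17.157363891601562), 67.90515899658203) ang 2.6925766991260254 [ 656.53535788 -118.11252733  133.89520731]
```

View pics/w1.png

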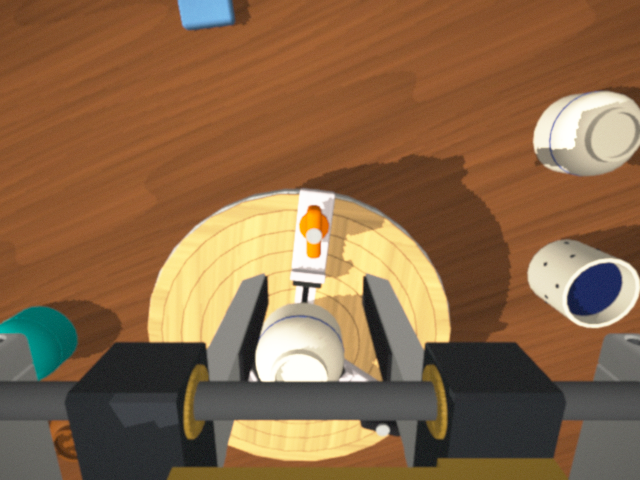

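The wrist view shows the orange wing running from (315,207) to (313,258) with its grey cap at (314,236). I'll turn that into an axis and angle, and check its height against the first views.

```bash
python3 - <<'E'
from m import *
c=cam("wrist"); t=cam("top"); s=cam("side")
P=cloud(c); h=cv2.cvtColor(c["frame"],cv2.COLOR_BGR2HSV)
# flat top of wing incl cap: depth only
m=(P[...,2]>128)&(P[...,2]<146)&(np.hypot(P[...,0]-641,P[...,1]+112)<35)
q=P[m]; r=cv2.minAreaRect(q[:,:2].astype(np.float32)); w,V=np.linalg.eigh(np.cov(q[:,:2].T))
print("wing",m.sum(),np.median(q[:,2]),r,q.mean(0),np.arctan2(*V[::-1,1])-np.pi, np.percentile(q[:,2],[5,95]))
for p in((315,207),(314,236),(313,258)): print(p,onplane(c,*p,135),depthpt(c,*p))
print("tri top+wrist",tri([t,c],[(366,184.5),(314,234)]))
# jaw block axis & wheel fit in wrist
m=(abs(P[...,2]-85)<6)&(np.hypot(P[...,0]-532,P[...,1]+53)<175)
hsv=h; f=cv2.inRange(h,(12,40,120),(32,200,255))
k,l,st,_=cv2.connectedComponentsWithStats((m&(f>0)).astype(np.uint8));i=1+st[1:,4].argmax()
hu=cv2.convexHull(np.argwhere(l==i)[:,::-1].astype(np.int32))[:,0]; hu=hu[hu[:,1]<330]
print("wheel",circ(np.array([onplane(c,*p,85)[:2] for p in hu])))
m=(abs(P[...,2]-100)<5)&(np.hypot(P[...,0]-641,P[...,1]+112)<60); q=P[m]
print("block",cv2.minAreaRect(q[:,:2].astype(np.float32)),m.sum())
u=np.array([(300,280),(327,280),(303,195),(331,195)]);print([onplane(c,*p,100)[:2].round(1) for p in u])
E
```

```text
wing 742 134.98197587332533 ((644.965576171875, -112.64199829101562), (11.843894958496094, 38.914390563964844), 67.86751556396484) [ 645.57575291 -113.01607816  134.76623122] -0.39653214390621283 [131.68863512 137.03958483]
(315, 207) [ 664.48509048 -122.49170673  135.        ] [ 662.2457941  -121.62080882  123.46560887]
(314, 236) [ 643.72345541 -113.34108293  135.        ] [ 644.14044034 -113.509384    136.53875299]
(313, 258) [ 627.39186751 -105.93692781  135.        ] [ 627.18026829 -105.84960335  134.36157479]
tri top+wrist (array([ 641.56400781, -113.68470614,  122.89028864]), [np.float64(1.1295124394478118), np.float64(1.1295124394478826)])
wheel (array([614.78729813, -22.03700339]), np.float64(80.06092962498633))
block ((637.787109375, -109.00334167480469), (30.03262710571289, 71.17225646972656), 61.467987060546875) 1701
[array([600.7, -82.5]), array([ 591.6, -105. ]), array([ 671. , -114.3]), array([ 662.2, -136.1])]
```

The wing measures 39 x 11.8 mm with its top at z 135, as specified. Its angle is -0.386. The block's axis is at -0.498, so the knob stands at about 0.11. I'll descend with the TCP to z 112 at about (643,-113).

move_arm:
  moves:
    - [0.003,-0.001,0.02,0]
    - [0.003,-0.001,0.045,0]
    - [0.003,-0.001,0.065,0]
    - [0.003,-0.001,0.08,0]
    - [0.003,-0.001,0.088,0]
    - [0.003,-0.001,0.093,0]
    - [0.003,-0.001,0.093,0]
    - [0.003,-0.001,0.093,0]

```text
clock: 2.7
eef_pos: [644.0, -112.7, 112.7]
eef_rot: [-3.141, -0.001, -0.38]
wrist_force: [0.1, -0.4, 0.8]
finger_gap: 50.0
finger_force: 0.0
```

move_arm:
  moves:
    - [0,0,0,0]
    - [0,0,0,0]
    - [0,0,0,0]
    - [0,0,0,0]
    - [0,0,0,0]
    - [0,0,0,0]
    - [0,0,0,0]
    - [0,0,0,0]
  jaw: 0.0
  squeeze: 10

```text
clock: 3.5
eef_pos: [643.6, -112.9, 111.9]
eef_rot: [3.141, -0.0, -0.38]
wrist_force: [-2.2, -3.9, 1.1]
finger_gap: 11.7
finger_force: 10.0
```

move_arm:
  moves:
    - [0,0.001,0,0]
    - [0,0.001,0,0]
    - [0,0.001,0,0]

```text
clock: 3.8
eef_pos: [643.4, -113.3, 111.9]
eef_rot: [-3.141, -0.0, -0.38]
wrist_force: [0.0, -0.6, 1.4]
finger_gap: 11.8
finger_force: 10.0
```

Centred across the wing. Next I grip firmly and slacken, with a force check halfway.

move_arm:
  moves:
    - [0,0,0,0]
    - [0,0,0,0]
    - [0,0,0,0]
    - [0,0,0,-0.1]
    - [0,0,0,-0.22]
    - [0,0,0,-0.34]
    - [0,0,0,-0.46]
    - [0,0,0,-0.58]
    - [0,0,0,-0.7]
    - [0,0,0,-0.8]
    - [0,0,0,-0.8]
    - [0,0,0,-0.8]
  squeeze: 50

```text
clock: 5.0
eef_pos: [643.5, -113.6, 112.3]
eef_rot: [3.141, -0.001, 0.417]
wrist_force: [-0.6, -0.8, 5.4]
finger_gap: 10.0
finger_force: 50.0
```

move_arm:
  moves:
    - [0,0,0,-0.12]
    - [0,0,0,-0.24]
    - [0,0,0,-0.36]
    - [0,0,0,-0.48]
    - [0,0,0,-0.6]
    - [0,0,0,-0.72]
    - [0,0,0,-0.84]
    - [0,0,0,-0.96]
    - [0,0,0,-1.08]
    - [0,0,0,-1.2]
    - [0,0,0,-1.3]
    - [0,0,0,-1.3]

```text
clock: 6.2
eef_pos: [643.9, -113.8, 113.0]
eef_rot: [3.14, 0.001, 1.72]
wrist_force: [-0.3, -1.3, 8.0]
finger_gap: 10.4
finger_force: 50.0
```

move_arm:
  moves:
    - [0,0,0,0]
    - [0,0,0,0]
    - [0,0,0,0]

```text
clock: 6.5
eef_pos: [643.9, -113.7, 113.0]
eef_rot: [3.14, 0.001, 1.717]
wrist_force: [-0.5, -0.9, 9.3]
finger_gap: 10.2
finger_force: 50.0
```

```bash
python3 - <<'E'
from m import *
st=manip.read_state(); print(st["eef_pos"],st["eef_rot"],st["joints"],st["wrist_force"],st["moment"])
c=cam("wrist"); cv2.imwrite("pics/w2.png",c["frame"])
t=cam("top")
# cup & wheel centres, top view foot ring / blobs
P=cloud(t)
for lo,hi in((138,156),(95,135)):
    m=(P[...,2]>lo)&(P[...,2]<hi)&(np.hypot(P[...,0]-535,P[...,1]+55)<48); print(lo,P[m].mean(0),m.sum())
E
```

```text
[ 643.88189244 -113.74843909  113.01518293] [3.13968726e+00 1.01459360e-03 1.71657571e+00] [-2.30753151e-01  5.90000048e-01  1.27626772e+00 -2.54074686e-04
  1.27317992e+00 -3.76459255e-01] [-0.46007893 -0.89256795  9.25088547] [-0.28570986  0.06824099 -0.06136092]
138 [nan nan nan] 0
95 [540.36232334 -13.72614914 110.49594289] 17<stdin>:8: RuntimeWarning: Mean of empty slice.
  ret = um.true_divide(
```

View pics/w2.png

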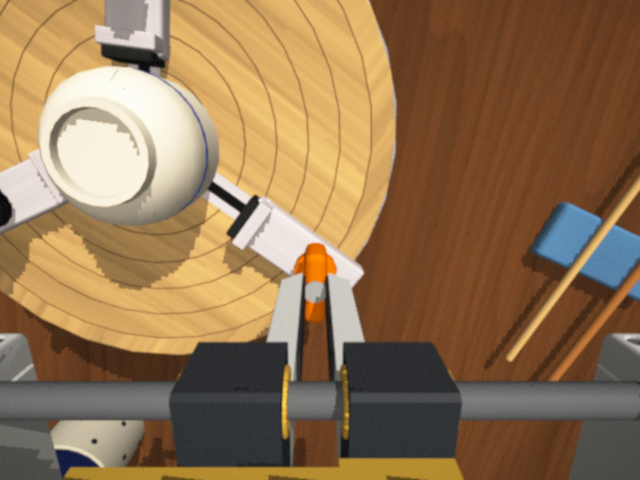

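The wing is gripped at (315,280), in line with the fingers. The pad at (245,215) is clear of the cup, whose wall is near (210,165). Knob angle is about 1.717 + 0.498 = 2.21, so the jaw is free. Inward in tool axes is (0.601,-0.800). I'll relieve the vertical load by 1 mm, then slide in 15 mm.

move_arm:
  moves:
    - [0,0,-0.001,0]
    - [0.001,-0.0014,-0.001,0]
    - [0.002,-0.0027,-0.001,0]
    - [0.003,-0.004,-0.001,0]
    - [0.004,-0.0053,-0.001,0]
    - [0.005,-0.0067,-0.001,0]
    - [0.006,-0.008,-0.001,0]
    - [0.007,-0.0093,-0.001,0]
    - [0.008,-0.0106,-0.001,0]
    - [0.009,-0.012,-0.001,0]

```text
clock: 7.6
eef_pos: [630.1, -106.3, 113.1]
eef_rot: [3.141, 0.0, 1.72]
wrist_force: [1.8, -1.8, 6.1]
finger_gap: 10.5
finger_force: 50.0
```

move_arm:
  moves:
    - [0.0006,-0.0008,0,0]
    - [0.0012,-0.0016,0,0]
    - [0.0012,-0.0016,0,0]

```text
clock: 7.9
eef_pos: [628.3, -105.3, 113.1]
eef_rot: [3.141, 0.0, 1.72]
wrist_force: [1.4, -2.0, 4.8]
finger_gap: 10.2
finger_force: 50.0
```

Drag is about 2.4 N and the slide has gone 17.7 mm. I'll continue in finer steps, watching the outward force.

move_arm:
  moves:
    - [0.0006,-0.0008,0,0]
    - [0.0012,-0.0016,0,0]
    - [0.0018,-0.0024,0,0]
    - [0.0024,-0.0032,0,0]

```text
clock: 8.3
eef_pos: [624.9, -103.5, 113.1]
eef_rot: [3.141, 0.0, 1.72]
wrist_force: [2.5, -2.5, 4.1]
finger_gap: 10.7
finger_force: 50.0
```

move_arm:
  moves:
    - [0.0003,-0.0004,0,0]
    - [0.0006,-0.0008,0,0]
    - [0.0009,-0.0012,0,0]
    - [0.0012,-0.0016,0,0]

```text
clock: 8.7
eef_pos: [623.1, -102.5, 113.1]
eef_rot: [3.141, 0.0, 1.719]
wrist_force: [2.6, -1.9, 5.6]
finger_gap: 10.8
finger_force: 50.0
```

```bash
python3 - <<'E'
from m import *
st=manip.read_state(); print(st["eef_pos"],st["wrist_force"])
c=cam("wrist"); cv2.imwrite("pics/w3.png",cv2.resize(c["frame"][40:340,0:400],None,fx=2,fy=2,interpolation=2))
E
```

```text
[ 623.11278804 -102.51690545  113.0840318 ] [ 2.6471936  -1.8672395   5.58972854]
```

View pics/w3.png

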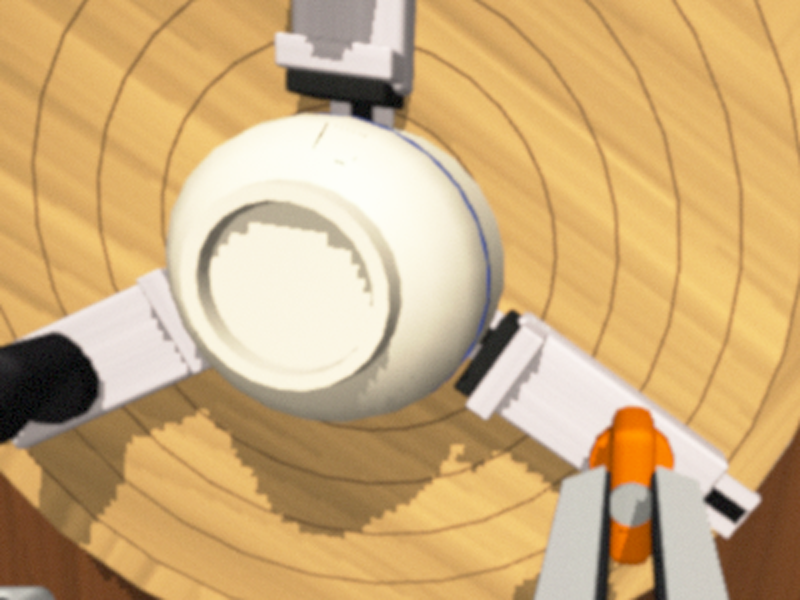

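The pad at crop (487,353) is about to touch the cup. There is still a gap at the upper set pad (345,100). I'll go on in 1.5 mm steps.

move_arm:
  moves:
    - [0.0003,-0.0004,0,0]
    - [0.0006,-0.0008,0,0]
    - [0.0009,-0.0012,0,0]
    - [0.0009,-0.0012,0,0]

```text
clock: 9.15
eef_pos: [621.8, -101.8, 113.1]
eef_rot: [3.141, 0.0, 1.72]
wrist_force: [2.4, -2.7, 4.9]
finger_gap: 10.3
finger_force: 50.0
```

move_arm:
  moves:
    - [0.0003,-0.0004,0,0]
    - [0.0006,-0.0008,0,0]
    - [0.0009,-0.0012,0,0]
    - [0.0009,-0.0012,0,0]

```text
clock: 9.55
eef_pos: [620.5, -101.1, 113.1]
eef_rot: [3.141, 0.0, 1.72]
wrist_force: [3.0, -2.8, 5.3]
finger_gap: 10.8
finger_force: 50.0
```

move_arm:
  moves:
    - [0.0003,-0.0004,0,0]
    - [0.0006,-0.0008,0,0]
    - [0.0006,-0.0008,0,0]

```text
clock: 9.85
eef_pos: [619.6, -100.7, 113.1]
eef_rot: [3.141, 0.0, 1.72]
wrist_force: [2.6, -2.7, 5.3]
finger_gap: 10.7
finger_force: 50.0
```

move_arm:
  moves:
    - [0.0003,-0.0004,0,0]
    - [0.0006,-0.0008,0,0]
    - [0.0006,-0.0008,0,0]

```text
clock: 10.15
eef_pos: [618.8, -100.2, 113.1]
eef_rot: [3.141, 0.0, 1.72]
wrist_force: [1.7, -2.2, 5.1]
finger_gap: 10.4
finger_force: 50.0
```

move_arm:
  moves:
    - [0.0003,-0.0004,0,0]
    - [0.0006,-0.0008,0,0]
    - [0.0006,-0.0008,0,0]

```text
clock: 10.45
eef_pos: [617.9, -99.7, 113.1]
eef_rot: [3.141, 0.0, 1.72]
wrist_force: [2.7, -1.8, 6.0]
finger_gap: 10.1
finger_force: 50.0
```

move_arm:
  moves:
    - [0.0003,-0.0004,0,0]
    - [0.0006,-0.0008,0,0]
    - [0.0006,-0.0008,0,0]

```text
clock: 10.75
eef_pos: [617.0, -99.2, 113.1]
eef_rot: [3.141, 0.0, 1.72]
wrist_force: [3.6, -2.5, 4.9]
finger_gap: 10.3
finger_force: 50.0
```

```bash
python3 - <<'E'
from m import *
st=manip.read_state(); print(st["eef_pos"],st["wrist_force"])
c=cam("wrist"); cv2.imwrite("pics/w4.png",cv2.resize(c["frame"][40:340,0:400],None,fx=2,fy=2,interpolation=2))
E
```

```text
[616.9908693  -99.22121366 113.0574093 ] [ 3.5719155  -2.48690616  4.90189159]
```

View pics/w4.png

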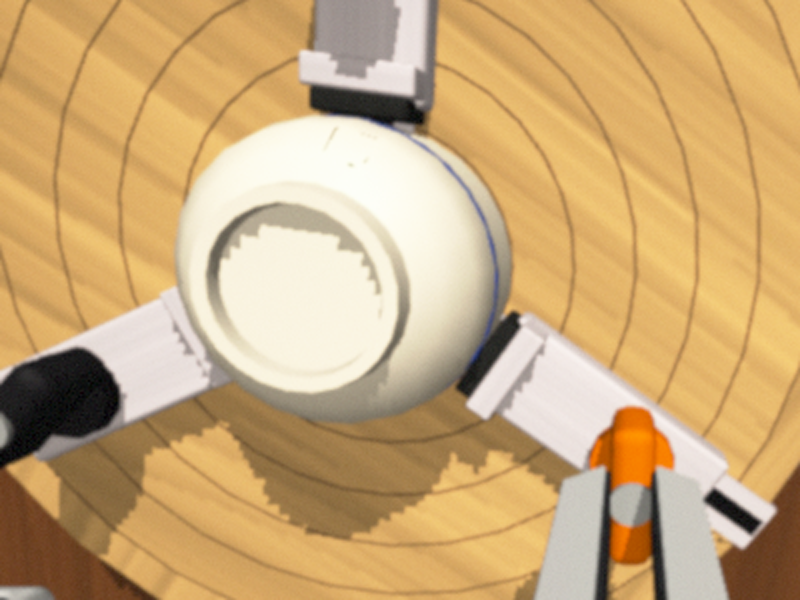

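The cup has moved with the pad. At the upper set pad (365,110) the gap is nearly closed. I'll continue in small steps.

move_arm:
  moves:
    - [0.0003,-0.0004,0,0]
    - [0.0006,-0.0008,0,0]
    - [0.0006,-0.0008,0,0]

```text
clock: 11.1
eef_pos: [616.1, -98.8, 113.1]
eef_rot: [3.141, 0.0, 1.72]
wrist_force: [3.4, -1.8, 5.4]
finger_gap: 10.2
finger_force: 50.0
```

move_arm:
  moves:
    - [0.0003,-0.0004,0,0]
    - [0.0006,-0.0008,0,0]
    - [0.0006,-0.0008,0,0]

```text
clock: 11.4
eef_pos: [615.4, -98.4, 113.1]
eef_rot: [3.141, 0.0, 1.72]
wrist_force: [3.3, -3.0, 5.0]
finger_gap: 10.3
finger_force: 50.1
```

move_arm:
  moves:
    - [0.0003,-0.0004,0,0]
    - [0.0006,-0.0008,0,0]
    - [0.0006,-0.0008,0,0]

```text
clock: 11.7
eef_pos: [614.7, -98.0, 113.1]
eef_rot: [3.14, 0.001, 1.72]
wrist_force: [6.3, -3.6, 4.7]
finger_gap: 10.6
finger_force: 50.1
```

move_arm:
  moves:
    - [0,0,0,0]
    - [0,0,0,0]

```text
clock: 11.9
eef_pos: [614.7, -98.0, 113.1]
eef_rot: [3.14, 0.001, 1.72]
wrist_force: [5.6, -4.1, 4.3]
finger_gap: 10.3
finger_force: 50.1
```

```bash
python3 - <<'E'
from m import *
st=manip.read_state(); F=[]
for i in range(6):
    c=cam("wrist"); F.append(manip.read_state()["wrist_force"])
F=np.array(F); print(st["eef_pos"],F@[.879,-.478,0],F.mean(0))
cv2.imwrite("pics/w5.png",cv2.resize(c["frame"][40:340,0:400],None,fx=2,fy=2,interpolation=2))
E
```

```text
[614.68832555 -97.99301425 113.09176062] [6.12411104 6.81775608 7.55590418 7.0281555  6.83715274 6.41096311] [ 5.7928166  -3.56441001  4.49046996]
```

View pics/w5.png

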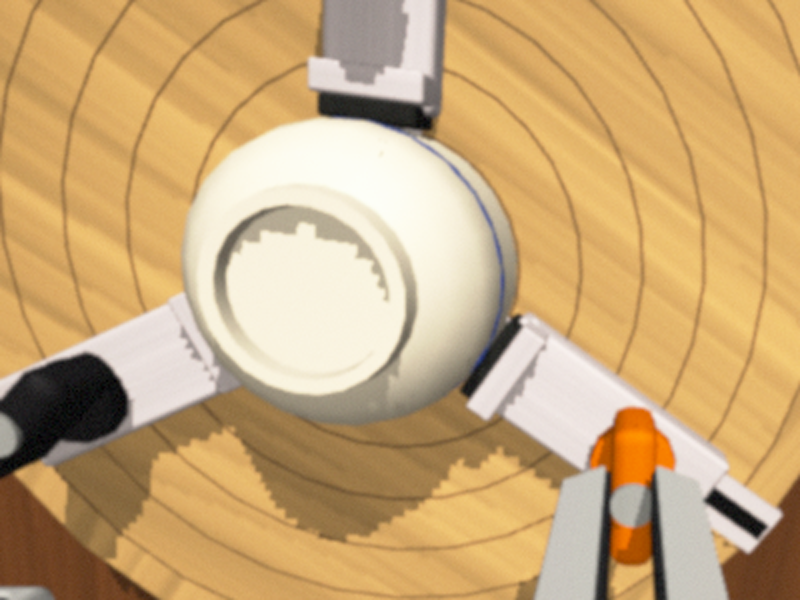

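Outward force rose from 4.3 to 6.8 N. With about 3 N drag, roughly 3.5 N rests on the cup, so it is seated: the set pad at (375,115) and the movable pad at (485,355) both touch it. Now I tighten in place.

move_arm:
  moves:
    - [0,0,0,0.1]
    - [0,0,0,0.2]
    - [0,0,0,0.3]
    - [0,0,0,0.4]
    - [0,0,0,0.5]
    - [0,0,0,0.6]
    - [0,0,0,0.6]

```text
clock: 12.9
eef_pos: [614.5, -98.0, 112.8]
eef_rot: [3.141, 0.0, 1.116]
wrist_force: [4.2, -4.0, 2.9]
finger_gap: 10.5
finger_force: 50.1
```

move_arm:
  moves:
    - [0,0,0,0.1]
    - [0,0,0,0.2]
    - [0,0,0,0.3]
    - [0,0,0,0.4]
    - [0,0,0,0.5]
    - [0,0,0,0.6]
    - [0,0,0,0.7]
    - [0,0,0,0.8]
    - [0,0,0,0.8]

```text
clock: 13.8
eef_pos: [614.2, -97.8, 112.4]
eef_rot: [3.142, 0.0, 0.316]
wrist_force: [4.9, -2.9, 1.1]
finger_gap: 10.6
finger_force: 50.1
```

move_arm:
  moves:
    - [0,0,0,0.1]
    - [0,0,0,0.2]
    - [0,0,0,0.3]
    - [0,0,0,0.4]
    - [0,0,0,0.5]
    - [0,0,0,0.6]
    - [0,0,0,0.68]
    - [0,0,0,0.68]

```text
clock: 14.6
eef_pos: [614.1, -97.6, 112.0]
eef_rot: [-3.141, 0.001, -0.363]
wrist_force: [5.7, -2.6, -2.2]
finger_gap: 10.7
finger_force: 50.2
```

```bash
python3 - <<'E'
from m import *
st=manip.read_state(); F=[]
for i in range(4):
    c=cam("wrist"); s=manip.read_state(); F.append(np.r_[s["wrist_force"],s["moment"]])
print(st["eef_pos"],st["eef_rot"],st["finger_gap"],np.mean(F,0).round(2))
cv2.imwrite("pics/w6.png",c["frame"][150:480])
E
```

```text
[614.13902597 -97.55177717 111.98745862] [-3.14148891e+00  6.81742246e-04 -3.62869589e-01] 10.743257003790823 [ 5.59 -1.95 -2.05 -0.35 -1.2   0.17]
```

View pics/w6.png

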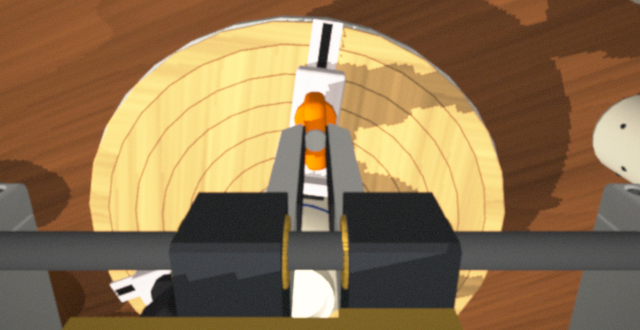

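The wing at (316,130) still lies in line with the fingers at yaw -0.363. The knob is at about 0.135, which is tight. I'll release and lift away.

move_arm:
  moves:
    - [0.001,0,0,0]
    - [0.001,0,0,0]
    - [0.001,0,0,0]
    - [0.001,0,0,0]
    - [0.001,0,0,0]
    - [0.001,0,0,0]
  jaw: 0.05
  squeeze: 10

```text
clock: 15.4
eef_pos: [615.2, -98.1, 112.8]
eef_rot: [3.142, 0.0, -0.36]
wrist_force: [0.2, -0.5, 0.2]
finger_gap: 49.7
finger_force: 0.0
```

move_arm:
  moves:
    - [0.001,0,-0.01,0]
    - [0.001,0,-0.03,0]
    - [0.001,0,-0.06,0]
    - [0.001,0,-0.1,0]
    - [0,0.04,-0.13,0]
    - [0,0.08,-0.14,0]
    - [0,0.12,-0.14,0]
    - [0,0.16,-0.14,0]
    - [0,0.2,-0.14,0]
    - [0,0.24,-0.14,0]
    - [0,0.26,-0.14,0]
    - [0,0.26,-0.14,0]

```text
clock: 16.6
eef_pos: [522.4, -343.8, 253.4]
eef_rot: [3.141, -0.0, -0.363]
wrist_force: [0.2, 1.0, -0.2]
finger_gap: 50.3
finger_force: 0.0
```

```bash
python3 - <<'E'
from m import *
st=manip.read_state(); print(st["clock"],st["eef_pos"],st["wrist_force"])
c=cam("top"); P=cloud(c)
m=(P[...,2]>138)&(P[...,2]<156)&(np.hypot(P[...,0]-532,P[...,1]+53)<60); print("cup top",P[m].mean(0),m.sum())
m=(P[...,2]>128)&(P[...,2]<140)&(np.hypot(P[...,0]-612,P[...,1]+97)<30); q=P[m]; w,V=np.linalg.eigh(np.cov(q[:,:2].T)); print("knob",q.mean(0),np.arctan2(*V[::-1,1]))
cv2.imwrite("pics/t2.png",cv2.resize(c["frame"][165:295,270:415],None,fx=4.5,fy=4.5,interpolation=2))
E
```

```text
16.6 [ 522.39925627 -343.75787369  253.38449727] [ 0.17296332  1.03713088 -0.20170232]
cup top [533.04992135 -53.41784853 141.85403453] 366
knob [614.70717683 -97.81765116 133.65802905] 2.8308998964058847
```

View pics/t2.png

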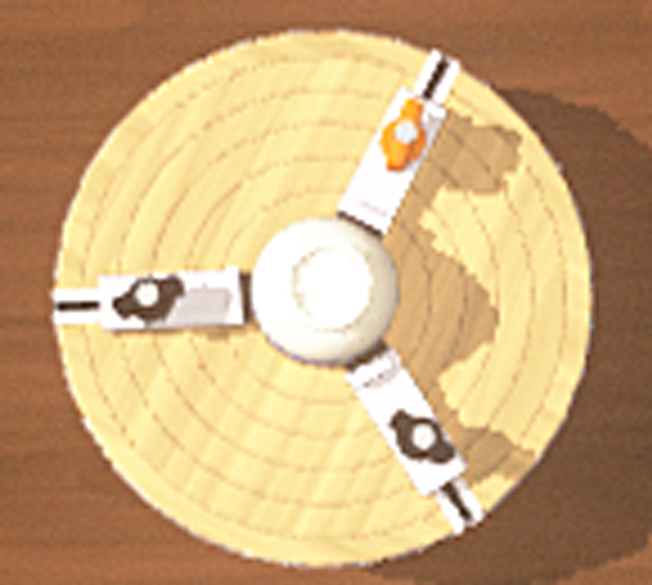

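The cup at crop (325,290) sits against all three pads. Its centre (533,-53.4) is within 1 mm of the axis at (532.2,-53.3). The orange wing at (405,130) is tight and the gripper is clear, so I'll hand in.

```bash
python3 -c "
from cell import manip; print(manip.sign_off())"
```

```text
the job is handed in; nothing more can be done
None
```

The job is handed in at about 17 s: the cup sits against all three pads within about 1 mm of the wheel's axis, with about 3.5 N on it when the jaw was set. The orange knob is tight at about 0.13 rad, the gripper is clear, and the arm went near none of the three bystanders, though I didn't re-measure them.

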